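# Isolate the bag sealer at its lockable rotary switch

## Task

The bag sealer is to be cleaned, so isolate it at the grey switch box on the table: pull the steel locking slide fully out of the black lever's way, swing the lever over from the raised stroke (on) to the raised ring (off) until it snaps against its stop, then push the slide fully home again so that it locks the lever off. Leave the tub, the timer and the tongs where they are.

Things in the scene. Friction and masses are not known exactly. Their poses are not given: they have to be found in the camera images.
- switch_box: Grey switch box, fixed to the table, 255 x 190 mm in plan, flat top 55 mm above the table. Origin at table height under the lever's axis; the box reaches 55 mm behind it (+x of the box), 200 mm in front of it (-x of the box, the side towards the robot) and 95 mm to either side (y, + is left seen from the robot).
- lever (a joint): Lever angle: 0 = ON stop (start), 1.571 = OFF stop; grows counter-clockwise from above, so the free end swings across the box's front from left (+y) to right (-y). In the box frame the lever points from its axis along (-cos a, -sin a), a = value - 0.785. The slide's wide head stands in its way until the slide is about 45 mm out; home, it leaves the lever only slight play.
- lever_grip (a point): Point on the top edge of the lever's black blade, 80 mm from the lever's axis, 97 mm above the table. The blade is an upright plate 16 mm thick, ending 100 mm from the axis, spanning 61 to 97 mm above the table; it can be pushed on its flat side. Site x along the blade (towards the axis), z up.
- lever_axis (a point): Top of the lever's round hub (44 mm in diameter), on the turning axis, 100 mm above the table. An over-centre spring holds the lever at either stop: it resists with about 0.3 N m (4 N at the grip) until half way (0.785 rad), then snaps on to the other stop by itself.
- lock_slide (a joint): How far the locking slide is pulled out, in m: 0 = fully home, 0.055 = fully out at its stop. It runs along the box's x axis towards the box's front (-x of the box) and stays where it is left; about 2 N of friction. Its inner end is a head 64 mm wide, 24 mm long, 69 mm above the table, that starts 55 mm from the lever's axis when home.
- slide_paddle (a point): Top edge centre of the slide's upright steel paddle, 118 mm above the table, straight in front (-x of the box) of the lever's axis: 120 mm from it when home, 175 mm when out. Paddle 10 mm thick along the slide, 44 mm wide; the bar, guides and foot below it stay under 74 mm above the table. Fingertips at about 80 mm can hook it from behind or push it from the front. Axes as the box.
- round_tub: Round milky tub with white lid, 139 mm in diameter, 82 mm tall, beside the box; bystander. Origin at its underside's centre.
- timer: Round white wind-up kitchen timer, 64 mm in diameter, 38 mm tall, beside the box; bystander. Origin at its underside's centre.
- tongs: Steel tongs lying on the table, 38 x 232 x 16 mm, long along their y; bystander. Origin at their centre on the table.
- on_mark (a point): Raised black stroke on the box's top, just beyond the lever's end at ON, left of the slide (+y of the box), 22 mm long.
- off_mark (a point): Raised black ring on the box's top, just beyond the lever's end at OFF, right of the slide (-y of the box), 23 mm across.

How it is judged:
By the outcome, as a careful person would: the job done as asked, in the order asked, and still so for the second after the job is handed in, with the robot touching nothing.
It also fails if it takes over 50 s, if anything falls off the work surface, if the arm or the gripper's body presses on something with over 40 N, if the wrist force passes 120 N, or if a joint passes its speed limit or range.

## Robot

A 6-joint arm with a two-finger parallel gripper is mounted at the origin on a cart in front of the work surface, level with it; the furniture and walls round the work are solid. World frame = base frame: x ahead of the robot, y to its left, z up, the work surface at z = 0. Lengths are in m, angles in degrees, forces in N, time in s.
With the tool pointing down it reaches from about 0.3 to 0.775 m from the base axis. Payload 14.6 kg.
Tool frame: the origin (TCP) lies midway between the tips of the shut fingers; the grasp point (between the pads) lies 19 mm behind it (pinch_z is the distance from the TCP to the grasp point, in m); z points along the fingers, y is the line along which they close (so a half turn about z gives the same grasp; the last joint's range is limited). The gripper opens to 94 mm and grips with 3 to 60 N. Pads are 16 mm wide; open, the fingers measure 119 mm over their backs; the gripper's body (75 mm by 177 mm) begins 78 mm behind the grasp point.
Start: joints at [-80.248, 17.183, 87.147, -0, 75.671, -3.816], TCP at [0.129, -0.535, 0.177] pointing down, gripper open.
Joint ranges: [-173.82, 173.82], [-45.26, 126.66], [13.44, 144.39], [-59.66, 239.66], [0, 175.72], [-146.38, 146.38]. Speed limits (degrees/s): [127.2, 127.2, 147.25, 180, 180, 180].

## Interface

Orientations are given as a 3x3 rotation matrix whose columns are the frame's x, y, z axes.
In Python, from workcell import * gives the robot as it stands.
- The arm moves only by the shell command python3 -m jog 'ROWS' [OPENING] [FORCE]. ROWS is JSON, a list of rows, each an object with "delta_pos": the shift along the tool's x, y, z in units of 40 mm (1.0 is 40 mm), a list of three; "spin": the turn about the tool's z in units of 6 degrees (1.0 is 6 degrees). In form: [{"delta_pos": [x, y, z], "spin": spin}, ...]. A call has 1 to 8 rows; each row shifts and turns the commanded pose from where the row before left it, along the tool's axes as they then stand; what a row does not reach is not made up. A row lasts 1/10 s, in which the tool goes at most 50 mm and 8.59 degrees, less where a joint would pass 70% of its speed; a pose out of reach is approached as far as the arm can. A call is refused whole if a number of a shift passes 1 or a number of a turn 1, either way. A call with a gripper value outside its range is refused whole. OPENING is the finger opening in mm, from 0 to 94, set as the call begins (- or left out, the last holds). The fingers move at their own pace and stop on an object; FORCE is the grip in N (left out, the last holds). Time passes only in rows, so rows that do not move let the fingers close. It gives the time, the measured TCP pose, the force, the opening and the grip force at its end, in the units of the state.
- observe(): the state, without advancing time (a new reading comes with each control period).
- snapshot(name): name is "scene" or "top" or "wrist"; returns (picture, depth): 420x560x3 uint8, red, green, blue; 420x560 float32, m along the optical axis (not along the pixel's ray), 0 where there is no reading.
- calibration(name): a dict with "fx", "fy", "cx", "cy" (pixels), "R" (3x3) and "t" (3): a world point X has camera coordinates R X + t. Camera axes: x right, y down, z forward; pixel columns grow to the right and rows downward; lengths in m; the calibration is good to about 2 mm. The wrist camera is an equidistant fisheye: a pixel r from the principal point sees the ray r / f radians off the axis. A picture is of the moment at which its call begins: read the wrist's pose just before it. calibration takes no time and is no camera call; for the wrist camera it gives the pose at the moment of the call.
- hand_in(): hands the job in; it is judged then, once.
Trained networks look in the newest picture that a camera, given by its name, has taken for a name from the list of things; names that differ only in an ending like _2 or _b are one class to them, and where a whole thing is asked for, a point or a joint stands for the part that bears it (a point fixed in the world has none). Each returns a list of dicts, best first, with "confidence" (0 to 1); they miss things now and then, are a little off and sometimes report something else, mostly with a low value. They report only what shows in the picture. A call takes as long as a camera call.
- recognise(camera, thing): "position" ([x, y, z] in m, in world coordinates, good to about 4 mm: the middle of the surface that is visible of it).
The state is a dict: "time": time; "q": joint angles; "joint_velocities": joint speeds; "tau": joint torques, N m; "ee_pos": TCP position; "eef_rot": TCP orientation; "ft_force": force on the tool from outside, world axes, zero at the start; "moment": the same for the moment, N m; "finger_gap": finger opening in m; "finger_force": force on a finger pad.
Only numpy, scipy, OpenCV 4.12 (cv2) and the standard library are available. Lean on these libraries where they do the work, as an engineer would, in place of code of your own. Each camera call takes 0.05 s, during which the arm holds its last target. There are 200 camera calls.

## Working session

There is one attempt and no reset: what is moved stays moved. The work goes in short steps, Python scripts to look and compute and a shell command to move; the robot and the scene stay as the last step left them, time stands still between calls to the robot, and variables do not carry over. Pictures are saved under pics/ and viewed, at most 10 in all, crops included, and the job is handed in when it is done.

```bash
mkdir -p pics; cat > h.py <<'E'
from workcell import *
import numpy as np, cv2
def save(cam,fn):
    p,d=snapshot(cam); cv2.imwrite('pics/'+fn,cv2.cvtColor(p,cv2.COLOR_RGB2BGR)); return p,d
E
python3 - <<'E'
from h import *
o=observe();print(o['time'],o['ee_pos'],np.round(o['eef_rot'],3).tolist())
save('top','a.png');
for t in ['switch_box','lever_grip','lever_axis','slide_paddle','on_mark','off_mark','round_tub','timer','tongs']:
    print(t,[(np.round(r['position'],3).tolist(),round(r['confidence'],2)) for r in recognise('top',t)[:2]])
print(observe()['time'])
E
```

```text
0.0 [ 0.12895531 -0.53438393  0.17639344] [[0.972, 0.235, -0.0], [0.235, -0.972, 0.001], [0.0, -0.001, -1.0]]
switch_box [([0.573, -0.139, 0.054], 0.71)]
lever_grip [([0.57, -0.141, 0.05], 0.47)]
lever_axis [([0.628, -0.153, 0.098], 0.87), ([0.538, -0.122, 0.069], 0.53)]
slide_paddle [([0.54, -0.125, 0.066], 0.82)]
on_mark [([0.57, -0.138, 0.054], 0.73)]
off_mark [([0.572, -0.139, 0.054], 0.55)]
round_tub [([0.683, 0.054, 0.079], 0.7)]
timer [([0.54, -0.378, 0.025], 0.71)]
tongs [([0.395, 0.376, 0.008], 0.85)]
0.5
```

View pics/a.png

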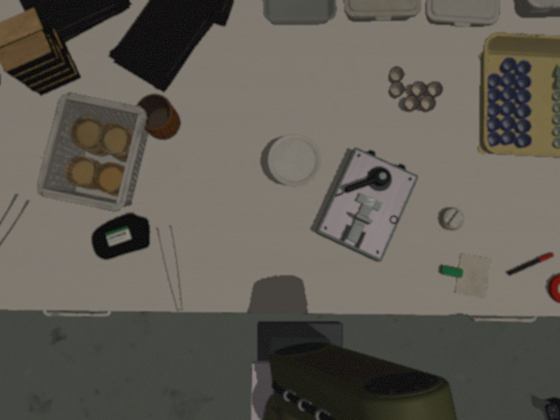

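```bash
cat >> h.py <<'E'
def cloud(cam,d):
    c=calibration(cam); v,u=np.nonzero(d>0); z=d[v,u]
    P=np.c_[(u-c['cx'])/c['fx']*z,(v-c['cy'])/c['fy']*z,z]
    return (P-np.array(c['t']))@np.array(c['R'])
E
python3 - <<'E'
from h import *
for cam in ['top','scene']:
    p,d=save(cam,cam+'1.png'); X=cloud(cam,d)
    n=X[np.hypot(X[:,0]-.573,X[:,1]+.139)<.17]
    b=n[(n[:,2]>.035)&(n[:,2]<.15)&(n[:,1]<0)]
    r=cv2.minAreaRect(b[:,:2].astype(np.float32)); print(cam,r,len(b), np.median(n[(n[:,2]>.045)&(n[:,2]<.065),2]))
    for lo,hi in [(.062,.08),(.085,.104),(.108,.125)]:
        s=n[(n[:,2]>lo)&(n[:,2]<hi)&(n[:,1]<-.03)]
        if len(s): print(lo,len(s),s.mean(0).round(4)); 
        if hi>.1: print(s[::max(1,len(s)//25)].round(3).tolist())
E
```

```text
top ((0.596373975276947, -0.11208322644233704), (0.26360058784484863, 0.26894330978393555), 65.48001098632812) 6845 0.0538386481087751
0.062 757 [ 0.5356 -0.1229  0.0691]
0.085 443 [ 0.625  -0.1437  0.0968]
[[0.661, -0.165, 0.099], [0.655, -0.162, 0.099], [0.653, -0.172, 0.098], [0.651, -0.178, 0.095], [0.648, -0.183, 0.099], [0.645, -0.185, 0.099], [0.643, -0.185, 0.1], [0.64, -0.19, 0.098], [0.638, -0.18, 0.098], [0.634, -0.161, 0.103], [0.632, -0.14, 0.093], [0.632, -0.182, 0.102], [0.63, -0.153, 0.092], [0.627, -0.113, 0.095], [0.627, -0.16, 0.096], [0.624, -0.121, 0.095], [0.624, -0.165, 0.097], [0.621, -0.118, 0.098], [0.622, -0.175, 0.097], [0.619, -0.124, 0.096], [0.616, -0.093, 0.094], [0.614, -0.086, 0.091], [0.61, -0.082, 0.096], [0.608, -0.085, 0.095], [0.606, -0.098, 0.093], [0.532, -0.104, 0.104], [0.518, -0.136, 0.096]]
0.108 71 [ 0.5294 -0.1206  0.1164]
[[0.542, -0.105, 0.114], [0.539, -0.105, 0.114], [0.539, -0.11, 0.117], [0.536, -0.101, 0.121], [0.536, -0.107, 0.116], [0.536, -0.112, 0.117], [0.537, -0.118, 0.111], [0.534, -0.105, 0.116], [0.534, -0.11, 0.115], [0.
[... 1427 characters left out ...]
.092], [0.533, -0.1, 0.095], [0.515, -0.13, 0.087], [0.537, -0.101, 0.087]]
0.108 50 [ 0.5263 -0.1177  0.114 ]
[[0.523, -0.13, 0.119], [0.52, -0.136, 0.117], [0.529, -0.121, 0.118], [0.524, -0.125, 0.117], [0.52, -0.13, 0.116], [0.517, -0.138, 0.113], [0.534, -0.112, 0.117], [0.528, -0.114, 0.117], [0.527, -0.124, 0.113], [0.521, -0.126, 0.114], [0.517, -0.131, 0.113], [0.54, -0.105, 0.114], [0.535, -0.108, 0.115], [0.53, -0.111, 0.115], [0.526, -0.116, 0.114], [0.522, -0.121, 0.113], [0.518, -0.127, 0.112], [0.515, -0.135, 0.108], [0.533, -0.099, 0.116], [0.53, -0.105, 0.114], [0.526, -0.11, 0.113], [0.52, -0.112, 0.114], [0.535, -0.102, 0.111], [0.531, -0.107, 0.11], [0.526, -0.111, 0.11]]
```

```bash
python3 -c "
import cv2
a=cv2.imread('pics/top1.png')[130:280,290:440];cv2.imwrite('pics/b.png',cv2.resize(a,(600,600),interpolation=cv2.INTER_CUBIC))"
```

```text
(no output)
```

View pics/b.png

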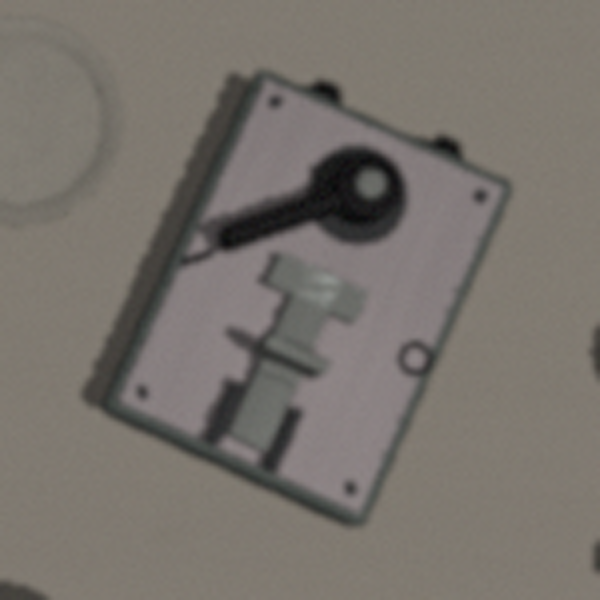

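View pics/scene1.png

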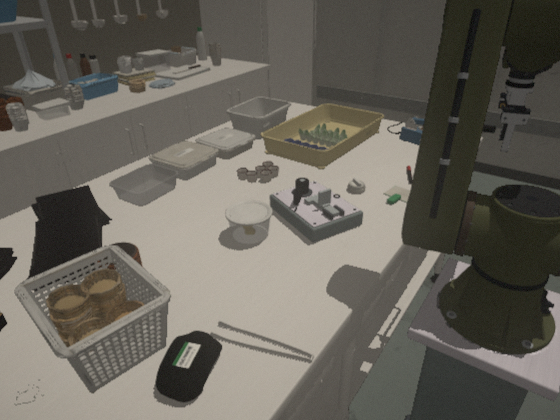

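The crops show the box turned about 26°. Its top corners in the crop are (262,72), (510,187), (362,522) and (108,402). The lever is at ON on the left, the paddle is at about (278,352), and the ring is at (415,358). Next I'll fit the box pose from these points.

```bash
python3 - <<'E'
from h import *
c=calibration('top');R=np.array(c['R']);t=np.array(c['t'])
def pl(u,v,z):
    r=R.T@np.array([(u-c['cx'])/c['fx'],(v-c['cy'])/c['fy'],1]);o=-R.T@t
    return (o+r*(z-o[2])/r[2])[:2]
cr=np.array([[262,72],[510,187],[362,522],[108,402]])/4+[290-.4,130-.4]
W=np.array([pl(u,v,.055) for u,v in cr]);print(W.round(4).tolist())
B=np.array([[55,95],[55,-95],[-200,-95],[-200,95]])/1000
cb=B.mean(0);cw=W.mean(0);H=(B-cb).T@(W-cw);U,S,Vt=np.linalg.svd(H);Q=Vt.T@U.T
o=cw-Q@cb;yaw=np.degrees(np.arctan2(Q[1,0],Q[0,0]));print('axis',o,'yaw',yaw,'res',(B@Q.T+o-W).round(4).tolist())
print('hub top by pixel',pl(289.6+356/4,129.6+186/4,.1))
p,d=snapshot('top');X=cloud('top',d);n=X[np.hypot(X[:,0]-.573,X[:,1]+.139)<.16]
for f in [lambda L:(n[:,2]>.108)&(n[:,2]<.125)]:
    s=n[f(0)];L=(s[:,:2]-o)@Q;print('paddle local',L.mean(0),L.min(0),L.max(0))
s=n[(n[:,2]>.085)&(n[:,2]<.105)];L=(s[:,:2]-o)@Q;h=L[L[:,0]>-.03];print('hub loc',h.min(0),h.max(0))
b=L[(L[:,0]<-.025)&(L[:,1]>.025)];print('blade',np.degrees(np.arctan2(b.mean(0)[1],-b.mean(0)[0])),b.mean(0))
np.savez('pose.npz',o=o,Q=Q)
for r in [-.12,-.175]:print(r,o+Q@[r,0])
E
```

```text
[[0.724, -0.1098], [0.6483, -0.2751], [0.4249, -0.1744], [0.5011, -0.0079]]
axis [ 0.64053962 -0.1718402 ] yaw -24.488013045732252 res [[0.006, 0.0017], [0.0029, -0.006], [-0.0057, -0.001], [-0.0032, 0.0054]]
hub top by pixel [ 0.63924393 -0.16319519]
paddle local [-0.12262103  0.00061461] [-0.12749259 -0.02142436] [-0.11708096  0.02181122]
hub loc [-0.0299799 -0.0212717] [0.02166297 0.03774216]
blade 44.92824806745888 [-0.04912222  0.04899934]
-0.12 [ 0.53133386 -0.12209986]
-0.175 [ 0.48128122 -0.0993022 ]
```

```bash
python3 -m jog '[{"delta_pos":[0,0,0],"spin":-1},{"delta_pos":[0,0,0],"spin":-1},{"delta_pos":[0,0,0],"spin":-1},{"delta_pos":[0,0,0],"spin":-1},{"delta_pos":[0,0,0],"spin":-1},{"delta_pos":[0,0,0],"spin":-1},{"delta_pos":[0,0,0],"spin":-1},{"delta_pos":[0,0,0],"spin":-1}]' 40 30
python3 -m jog '[{"delta_pos":[0,0,0],"spin":-0.65},{"delta_pos":[0.9,0.32,0],"spin":0},{"delta_pos":[0.9,0.32,0],"spin":0},{"delta_pos":[0.9,0.32,0],"spin":0},{"delta_pos":[0.9,0.32,0],"spin":0},{"delta_pos":[0.9,0.32,0],"spin":0},{"delta_pos":[0.9,0.32,0],"spin":0},{"delta_pos":[0.9,0.32,0],"spin":0}]'
python3 -m jog '[{"delta_pos":[0.9,0.32,0],"spin":0},{"delta_pos":[0.9,0.32,0],"spin":0},{"delta_pos":[0.9,0.32,0],"spin":0},{"delta_pos":[0.9,0.32,0],"spin":0},{"delta_pos":[0.9,0.32,0],"spin":0},{"delta_pos":[0.9,0.32,0],"spin":0},{"delta_pos":[0.9,0.32,0],"spin":0},{"delta_pos":[0,0,0],"spin":0}]'
cat >> h.py <<'E'
def rel():
    o=observe();p=np.load('pose.npz');off=np.array([-.0018,.0013])
    L=(np.array(o['ee_pos'])[:2]-p['o']-off)@p['Q']
    print('t',round(o['time'],2),'box xy mm',(L*1000).round(1),'z',round(o['ee_pos'][2]*1000,1),'tool y yaw',np.degrees(np.arctan2(o['eef_rot'][1][1],o['eef_rot'][0][1])).round(2),'F',np.round(o['ft_force'],1),'gap',o['finger_gap'],'ff',o['finger_force'])
E
python3 -c "
from h import *
rel();save('wrist','w1.png');save('scene','s2.png')"
```

```text
time: 1.45
ee_pos: [0.129, -0.5347, 0.177]
eef_rot: [[0.472, 0.881, -0.0], [0.881, -0.472, -0.0], [-0.0, 0.0, -1.0]]
ft_force: [-0.5, -0.3, 0.5]
finger_gap: 0.0401
finger_force: 0.0
time: 2.25
ee_pos: [0.3161, -0.3414, 0.1772]
eef_rot: [[0.415, 0.91, 0.0], [0.91, -0.415, -0.0], [-0.0, 0.0, -1.0]]
ft_force: [0.4, -1.0, 0.1]
finger_gap: 0.04
finger_force: 0.0
time: 3.05
ee_pos: [0.5032, -0.1478, 0.1767]
eef_rot: [[0.412, 0.911, 0.0], [0.911, -0.412, 0.0], [0.001, -0.0, -1.0]]
ft_force: [-0.3, -0.7, -0.1]
finger_gap: 0.0399
finger_force: 0.0
t 3.05 box xy mm [-132.7  -35.5] z 176.7 tool y yaw -24.34 F [-0.3 -0.7 -0.1] gap 0.03990707735456568 ff 0.0
```

View pics/w1.png

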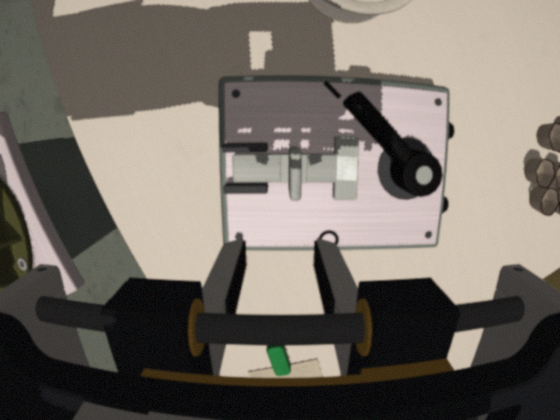

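The wrist view shows the box aligned with the tool. The paddle is at (295,172), a little ahead of the fingers. I'll centre over it and go down.

```bash
python3 -m jog '[{"delta_pos":[0.45,0.16,0],"spin":0},{"delta_pos":[0.45,0.16,0],"spin":0},{"delta_pos":[0,0,0.6],"spin":0},{"delta_pos":[0,0,0.6],"spin":0},{"delta_pos":[0,0,0.6],"spin":0},{"delta_pos":[0,0,0.56],"spin":0},{"delta_pos":[0,0,0],"spin":0}]' 40 30
python3 -m jog '[{"delta_pos":[0,0,0],"spin":0},{"delta_pos":[0,0,0],"spin":0},{"delta_pos":[0,0,0],"spin":0},{"delta_pos":[0,0,0],"spin":0},{"delta_pos":[0,0,0],"spin":0}]' 0 30
python3 -c "
from h import *
rel()"
```

```text
time: 3.85
ee_pos: [0.5259, -0.1238, 0.0802]
eef_rot: [[0.416, 0.909, -0.004], [0.909, -0.416, 0.001], [-0.001, -0.004, -1.0]]
ft_force: [0.1, 0.2, 1.3]
finger_gap: 0.0398
finger_force: 0.0
time: 4.35
ee_pos: [0.5282, -0.1233, 0.0832]
eef_rot: [[0.415, 0.91, 0.001], [0.91, -0.415, -0.0], [0.0, 0.001, -1.0]]
ft_force: [-1.2, -0.6, 5.0]
finger_gap: 0.0096
finger_force: 30.0
t 4.35 box xy mm [-120.2   -2.8] z 83.2 tool y yaw -24.53 F [-1.2 -0.6  5. ] gap 0.00963593345781324 ff 30.00033348798752
```

Gripped: the 9.6 mm gap matches the paddle's thickness. Now I'll pull.

```bash
python3 -m jog '[{"delta_pos":[0,-0.25,0],"spin":0},{"delta_pos":[0,-0.25,0],"spin":0},{"delta_pos":[0,-0.25,0],"spin":0},{"delta_pos":[0,-0.25,0],"spin":0},{"delta_pos":[0,-0.2,0],"spin":0},{"delta_pos":[0,-0.15,0],"spin":0},{"delta_pos":[0,-0.1,0],"spin":0},{"delta_pos":[0,0,0],"spin":0}]'
python3 -c "
from h import *
rel()"
```

```text
time: 5.15
ee_pos: [0.4813, -0.102, 0.0837]
eef_rot: [[0.415, 0.909, 0.018], [0.91, -0.415, -0.007], [0.001, 0.019, -1.0]]
ft_force: [48.9, -23.2, -31.8]
finger_gap: 0.0095
finger_force: 30.0
t 5.15 box xy mm [-171.7   -2.9] z 83.7 tool y yaw -24.55 F [ 48.9 -23.2 -31.8] gap 0.009473662271407817 ff 29.986430257558823
```

```bash
python3 -m jog '[{"delta_pos":[0,0.07,0],"spin":0},{"delta_pos":[0,0,0],"spin":0},{"delta_pos":[0,0,0],"spin":0}]'
python3 -m jog '[{"delta_pos":[0,0,0],"spin":0},{"delta_pos":[0,0,0],"spin":0},{"delta_pos":[0,0,0],"spin":0},{"delta_pos":[0,0,-0.5],"spin":0},{"delta_pos":[0,0,-0.5],"spin":0},{"delta_pos":[0,0,-0.6],"spin":0},{"delta_pos":[0,0,0],"spin":0}]' 40
python3 - <<'E'
from h import *
rel();p,d=save('wrist','w2.png');p,d=snapshot('scene');X=cloud('scene',d);P=np.load('pose.npz')
L=(X[:,:2]-P['o']-[-.0018,.0013])@P['Q'];m=(X[:,2]>.1)&(X[:,2]<.122)&(abs(L[:,1])<.03)&(L[:,0]<-.1)&(L[:,0]>-.2)
print(m.sum(),np.c_[L,X[:,2]][m].round(3)[::4].tolist())
E
```

```text
time: 5.45
ee_pos: [0.4813, -0.102, 0.0835]
eef_rot: [[0.415, 0.91, 0.01], [0.91, -0.415, -0.004], [0.0, 0.011, -1.0]]
ft_force: [28.9, -13.7, -15.0]
finger_gap: 0.0095
finger_force: 30.0
time: 6.15
ee_pos: [0.4785, -0.1002, 0.1491]
eef_rot: [[0.415, 0.91, 0.004], [0.91, -0.415, -0.001], [0.001, 0.004, -1.0]]
ft_force: [0.8, 0.1, 0.7]
finger_gap: 0.0397
finger_force: 0.0
t 6.15 box xy mm [-175.    -2.4] z 149.1 tool y yaw -24.52 F [0.8 0.1 0.7] gap 0.039701651959545003 ff 0.0
88 [[-0.17, -0.012, 0.117], [-0.172, 0.001, 0.118], [-0.173, -0.013, 0.114], [-0.17, 0.01, 0.116], [-0.176, 0.0, 0.116], [-0.177, -0.014, 0.113], [-0.172, 0.015, 0.116], [-0.176, 0.004, 0.114], [-0.178, -0.01, 0.111], [-0.175, 0.021, 0.115], [-0.179, 0.01, 0.114], [-0.177, -0.007, 0.108], [-0.178, -0.021, 0.104], [-0.178, 0.016, 0.112], [-0.179, 0.002, 0.108], [-0.175, -0.017, 0.1], [-0.178, 0.019, 0.109], [-0.179, 0.005, 0.106], [-0.179, -0.01, 0.101], [-0.177, 0.011, 0.103], [-0.181, -0.004, 0.101], [-0.181, 0.018, 0.104]]
```

View pics/w2.png

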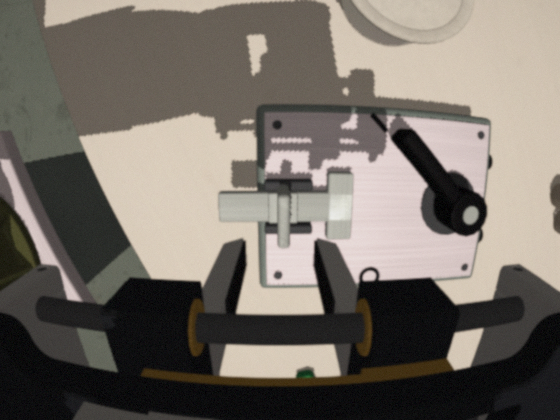

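Paddle measured at about -175 mm, so the slide is fully out. Next is the lever: shut the fingers, go behind the blade and down.

```bash
python3 -m jog '[{"delta_pos":[0.42,0.75,0],"spin":0},{"delta_pos":[0.42,0.75,0],"spin":0},{"delta_pos":[0.42,0.75,0],"spin":0},{"delta_pos":[0.42,0.75,0],"spin":0},{"delta_pos":[0.42,0.75,0],"spin":0},{"delta_pos":[0,0,0],"spin":0}]' 0 30
python3 -m jog '[{"delta_pos":[0,0,0.5],"spin":0},{"delta_pos":[0,0,0.5],"spin":0},{"delta_pos":[0,0,0.4],"spin":0},{"delta_pos":[0,0,0.3],"spin":0},{"delta_pos":[0,0,0],"spin":0},{"delta_pos":[0,0,0],"spin":0}]'
python3 -c "
from h import *
rel()"
```

```text
time: 6.85
ee_pos: [0.6504, -0.0853, 0.1433]
eef_rot: [[0.414, 0.91, -0.003], [0.91, -0.414, 0.001], [-0.001, -0.003, -1.0]]
ft_force: [0.6, 0.0, -1.0]
finger_gap: 0.0007
finger_force: 0.0
time: 7.45
ee_pos: [0.6489, -0.0861, 0.0788]
eef_rot: [[0.415, 0.91, 0.0], [0.91, -0.415, 0.0], [0.0, -0.0, -1.0]]
ft_force: [0.0, 0.4, 0.1]
finger_gap: 0.0006
finger_force: 0.0
t 7.45 box xy mm [-25.8  81.1] z 78.8 tool y yaw -24.54 F [0.  0.4 0.1] gap 0.00060472009661514 ff 0.0
```

```bash
python3 -m jog '[{"delta_pos":[-0.17,-0.17,0],"spin":0},{"delta_pos":[-0.17,-0.17,0],"spin":0},{"delta_pos":[-0.22,-0.26,0],"spin":0},{"delta_pos":[-0.22,-0.26,0],"spin":0},{"delta_pos":[-0.29,-0.17,0],"spin":0},{"delta_pos":[-0.29,-0.17,0],"spin":0}]'
python3 -m jog '[{"delta_pos":[-0.33,-0.06,0],"spin":0},{"delta_pos":[-0.33,-0.06,0],"spin":0},{"delta_pos":[-0.33,0.06,0],"spin":0},{"delta_pos":[-0.33,0.06,0],"spin":0},{"delta_pos":[0,0,0],"spin":0},{"delta_pos":[0,0,0],"spin":0}]'
python3 -c "
from h import *
rel();save('wrist','w3.png')"
```

```text
time: 8.05
ee_pos: [0.5818, -0.1161, 0.0792]
eef_rot: [[0.415, 0.91, 0.001], [0.91, -0.415, -0.0], [0.0, 0.001, -1.0]]
ft_force: [0.9, -0.8, -0.6]
finger_gap: 0.0007
finger_force: 0.0
time: 8.65
ee_pos: [0.5609, -0.1639, 0.0784]
eef_rot: [[0.416, 0.909, -0.0], [0.909, -0.416, 0.0], [0.0, -0.0, -1.0]]
ft_force: [0.3, 0.5, 0.6]
finger_gap: 0.0005
finger_force: 0.0
t 8.65 box xy mm [-73.6 -26.3] z 78.4 tool y yaw -24.57 F [0.3 0.5 0.6] gap 0.00045512460534900763 ff 0.0
```

View pics/w3.png

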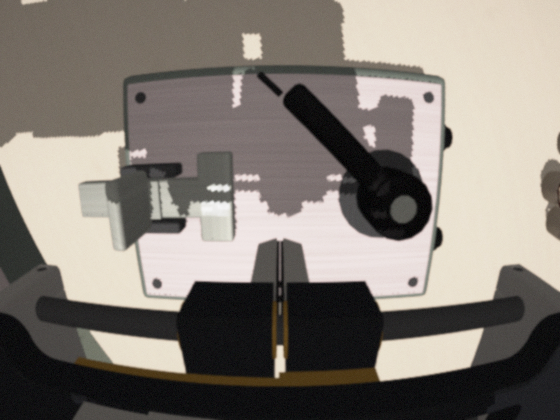

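The wrist view shows the lever still at the stroke, with its tip at (295,95). The fingers at (280,245) are already past it. I'll check that with the scene camera before retrying.

```bash
cat >> h.py <<'E'
def lever(cam='scene'):
    p,d=snapshot(cam);X=cloud(cam,d);P=np.load('pose.npz')
    L=(X[:,:2]-P['o']-[-.0018,.0013])@P['Q'];r=np.hypot(*L.T)
    m=(X[:,2]>.085)&(X[:,2]<.1)&(r>.04)&(r<.11);ang=np.degrees(np.arctan2(-L[:,1],-L[:,0]))[m]
    print('blade a histogram',np.histogram(ang,np.arange(-90,91,15)))
    return p
E
python3 -c "
from h import *
p=lever(); lever('top')
a=cv2.cvtColor(p,cv2.COLOR_RGB2BGR)[160:260,240:380];cv2.imwrite('pics/s3.png',cv2.resize(a,(700,500),interpolation=cv2.INTER_CUBIC))"
```

```text
blade a histogram (array([ 0,  0, 33, 37,  0,  0,  0,  0,  0,  0,  0,  0]), array([-90, -75, -60, -45, -30, -15,   0,  15,  30,  45,  60,  75,  90]))
blade a histogram (array([ 0,  0, 81, 60,  0,  0,  0,  0,  0,  0,  0,  0]), array([-90, -75, -60, -45, -30, -15,   0,  15,  30,  45,  60,  75,  90]))
```

View pics/s3.png

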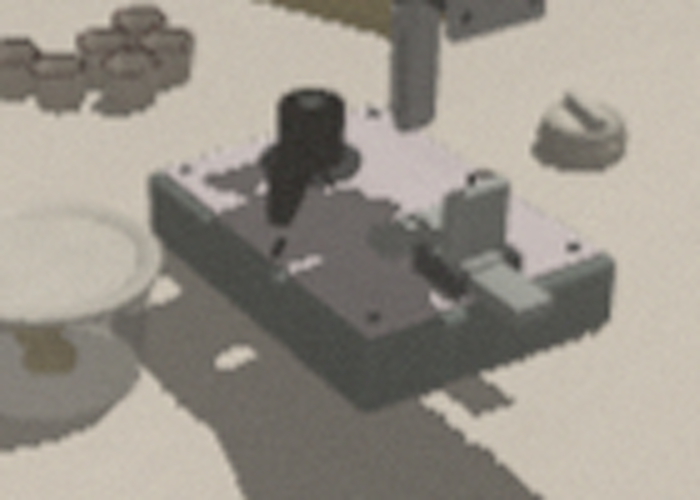

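```bash
python3 - <<'E'
from h import *
rel();c=calibration('scene');e=np.array(observe()['ee_pos']);x=np.array(c['R'])@e+c['t'];print('TCP px',c['fx']*x[0]/x[2]+c['cx'],c['fy']*x[1]/x[2]+c['cy'])
p,d=snapshot('scene');X=cloud('scene',d);P=np.load('pose.npz')
L=np.c_[(X[:,:2]-P['o']-[-.0018,.0013])@P['Q'],X[:,2]]
m=(np.hypot(L[:,0]+.073,L[:,1]+.026)<.03)&(L[:,2]>.06);s=L[m];s=s[s[:,2].argsort()];print(len(s),s[:25].round(3).tolist(),s.min(0),s.max(0))
print(observe()['q'],observe()['eef_rot'])
E
```

```text
t 8.8 box xy mm [-73.8 -25.6] z 78.5 tool y yaw -24.5 F [0.5 0.  0.1] gap 0.00032322498848011546 ff 0.0
TCP px 321.2294356870443 193.1080816480948
399 [[-0.076, -0.026, 0.105], [-0.08, -0.019, 0.108], [-0.077, -0.014, 0.108], [-0.081, -0.03, 0.109], [-0.074, -0.016, 0.11], [-0.076, -0.018, 0.11], [-0.082, -0.014, 0.111], [-0.083, -0.024, 0.112], [-0.073, -0.016, 0.113], [-0.084, -0.02, 0.113], [-0.086, -0.034, 0.114], [-0.073, -0.012, 0.114], [-0.068, -0.016, 0.114], [-0.087, -0.029, 0.115], [-0.085, -0.026, 0.115], [-0.086, -0.015, 0.115], [-0.081, -0.018, 0.116], [-0.074, -0.016, 0.117], [-0.081, -0.014, 0.117], [-0.085, -0.019, 0.117], [-0.087, -0.021, 0.118], [-0.068, -0.016, 0.118], [-0.07, -0.018, 0.118], [-0.077, -0.017, 0.118], [-0.089, -0.031, 0.12]] [-0.10248166 -0.05289232  0.10460661] [-0.0526289   0.00327183  0.3466324 ]
[-1.98117919e+01  2.69548083e+01  8.73870770e+01  4.49314943e-03
  6.56655462e+01  4.68348485e+00] [[ 4.14647640e-01  9.09982047e-01 -9.78062689e-05]
 [ 9.09982050e-01 -4.14647629e-01  1.11183524e-04]
 [ 6.06198730e-05 -1.35103935e-04 -9.99999989e-01]]
```

The scene depth puts the real fingertips about 26 mm higher than the reported TCP: 0.105 against 0.0785. They passed over the blade, so I'll go back and lower in small steps, checking depth and force.

```bash
cat >> h.py <<'E'
def tip():
    p,d=snapshot('scene');e=np.array(observe()['ee_pos']);X=cloud('scene',d)
    s=X[(np.hypot(*(X[:,:2]-e[:2]).T)<.022)&(X[:,2]>.06)];z=np.sort(s[:,2]);print('tip z est',z[:12].round(3))
E
python3 -m jog '[{"delta_pos":[0,0,-0.6],"spin":0},{"delta_pos":[0.53,0.24,0],"spin":0},{"delta_pos":[0.53,0.24,0],"spin":0},{"delta_pos":[0.53,0.24,0],"spin":0},{"delta_pos":[0.53,0.24,0],"spin":0},{"delta_pos":[0.55,0.26,0],"spin":0},{"delta_pos":[0,0,0.6],"spin":0},{"delta_pos":[0,0,0],"spin":0}]'
python3 -m jog '[{"delta_pos":[0,0,0.15],"spin":0},{"delta_pos":[0,0,0.15],"spin":0},{"delta_pos":[0,0,0.15],"spin":0},{"delta_pos":[0,0,0],"spin":0},{"delta_pos":[0,0,0],"spin":0}]'
python3 -c "
from h import *
rel();tip()"
```

```text
time: 9.65
ee_pos: [0.6483, -0.0856, 0.0754]
eef_rot: [[0.414, 0.91, -0.005], [0.91, -0.414, 0.001], [-0.001, -0.005, -1.0]]
ft_force: [-0.6, 0.3, -0.2]
finger_gap: 0.0005
finger_force: 0.0
time: 10.15
ee_pos: [0.6496, -0.0869, 0.0608]
eef_rot: [[0.415, 0.91, 0.0], [0.91, -0.415, -0.0], [0.0, 0.0, -1.0]]
ft_force: [0.1, -0.4, 0.2]
finger_gap: 0.0007
finger_force: 0.0
t 10.15 box xy mm [-24.8  80.6] z 60.8 tool y yaw -24.54 F [ 0.1 -0.4  0.2] gap 0.0006540863738066926 ff 0.0
tip z est [0.089 0.09  0.09  0.091 0.092 0.093 0.094 0.095 0.095 0.095 0.096 0.097]
```

```bash
python3 -m jog '[{"delta_pos":[0,0,0.2],"spin":0},{"delta_pos":[-0.17,-0.17,0],"spin":0},{"delta_pos":[-0.17,-0.17,0],"spin":0},{"delta_pos":[-0.22,-0.26,0],"spin":0},{"delta_pos":[0,0,0],"spin":0}]'
python3 -c "
from h import *
rel();tip();lever('top')"
```

```text
time: 10.7
ee_pos: [0.6175, -0.0977, 0.0529]
eef_rot: [[0.416, 0.909, 0.001], [0.909, -0.416, 0.0], [0.0, 0.0, -1.0]]
ft_force: [2.5, 1.8, -2.8]
finger_gap: 0.0008
finger_force: 1.7
t 10.7 box xy mm [-49.5  57.5] z 52.9 tool y yaw -24.58 F [ 2.5  1.8 -2.8] gap 0.0008127914150454523 ff 1.6774884206824936
tip z est [0.078 0.083 0.083 0.083 0.083 0.085 0.085 0.086 0.087 0.088 0.088 0.088]
blade a histogram (array([0, 0, 0, 0, 0, 0, 0, 0, 0, 0, 0, 0]), array([-90, -75, -60, -45, -30, -15,   0,  15,  30,  45,  60,  75,  90]))
```

In contact at about 4 N, which matches the expected spring resistance. I'll carry on along the arc.

```bash
python3 -m jog '[{"delta_pos":[-0.22,-0.26,0],"spin":0},{"delta_pos":[-0.29,-0.17,0],"spin":0},{"delta_pos":[-0.29,-0.17,0],"spin":0},{"delta_pos":[-0.33,-0.06,0],"spin":0},{"delta_pos":[-0.33,-0.06,0],"spin":0},{"delta_pos":[-0.33,0.06,0],"spin":0},{"delta_pos":[-0.33,0.06,0],"spin":0},{"delta_pos":[0,0,0],"spin":0}]'
python3 -c "
from h import *
rel();lever()"
```

```text
time: 11.6
ee_pos: [0.561, -0.1662, 0.0524]
eef_rot: [[0.417, 0.909, -0.0], [0.909, -0.417, -0.0], [-0.0, -0.0, -1.0]]
ft_force: [-0.2, 0.2, -0.2]
finger_gap: 0.0003
finger_force: 0.0
t 11.6 box xy mm [-72.5 -28.3] z 52.4 tool y yaw -24.64 F [-0.2  0.2 -0.2] gap 0.0003330015421683579 ff 0.0
blade a histogram (array([ 0,  0,  0,  0,  0,  0, 18, 15, 37, 12,  0,  0]), array([-90, -75, -60, -45, -30, -15,   0,  15,  30,  45,  60,  75,  90]))
```

```bash
python3 -m jog '[{"delta_pos":[0.1,-0.1,-0.7],"spin":0},{"delta_pos":[0.1,-0.1,-0.8],"spin":0},{"delta_pos":[0.12,-0.8,0],"spin":0},{"delta_pos":[0.12,-0.85,0],"spin":0},{"delta_pos":[0.13,-0.85,0],"spin":0},{"delta_pos":[0.14,-0.85,0],"spin":0},{"delta_pos":[0,0,0],"spin":0}]'
python3 -c "
from h import *
rel();p=lever();lever('top');tip()
a=cv2.cvtColor(p,cv2.COLOR_RGB2BGR)[160:260,240:380];cv2.imwrite('pics/s4.png',cv2.resize(a,(700,500),interpolation=cv2.INTER_CUBIC))"
```

```text
time: 12.35
ee_pos: [0.4418, -0.0777, 0.1126]
eef_rot: [[0.414, 0.91, -0.001], [0.91, -0.414, 0.0], [0.0, -0.001, -1.0]]
ft_force: [0.9, -0.9, 0.7]
finger_gap: 0.0009
finger_force: 0.0
t 12.35 box xy mm [-217.7    2.9] z 112.6 tool y yaw -24.45 F [ 0.9 -0.9  0.7] gap 0.0008902410928368353 ff 0.0
blade a histogram (array([ 0,  0,  0,  0,  0,  0,  0,  0, 68, 22,  0,  0]), array([-90, -75, -60, -45, -30, -15,   0,  15,  30,  45,  60,  75,  90]))
blade a histogram (array([ 0,  0,  0,  0,  0,  0,  0,  0, 65, 81,  0,  0]), array([-90, -75, -60, -45, -30, -15,   0,  15,  30,  45,  60,  75,  90]))
tip z est [0.06  0.06  0.061 0.061 0.061 0.062 0.062 0.063 0.063 0.063 0.063 0.063]
```

View pics/s4.png

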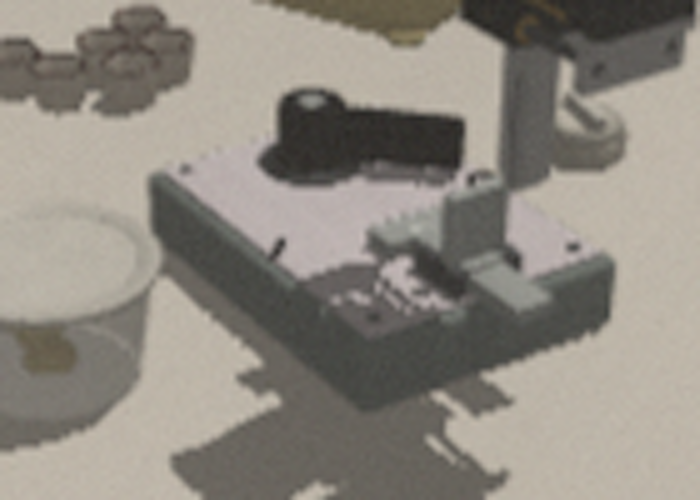

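The lever is over at the ring (OFF): the blade lies right of the hub, up to (465,145), and the paddle is still out at (475,220). Now I'll lower in front of the paddle and push it home.

```bash
python3 -m jog '[{"delta_pos":[-0.07,0,0.5],"spin":0},{"delta_pos":[0,0,0.5],"spin":0},{"delta_pos":[0,0,0.44],"spin":0},{"delta_pos":[0,0,0],"spin":0},{"delta_pos":[0,0,0],"spin":0}]'
python3 -m jog '[{"delta_pos":[0,0.3,0],"spin":0},{"delta_pos":[0,0.3,0],"spin":0},{"delta_pos":[0,0.3,0],"spin":0},{"delta_pos":[0,0.3,0],"spin":0},{"delta_pos":[0,0.3,0],"spin":0},{"delta_pos":[0,0.2,0],"spin":0},{"delta_pos":[0,0,0],"spin":0}]'
python3 -c "
from h import *
rel()"
```

```text
time: 13.0
ee_pos: [0.4434, -0.0824, 0.0552]
eef_rot: [[0.415, 0.91, -0.0], [0.91, -0.415, 0.0], [-0.0, -0.0, -1.0]]
ft_force: [0.3, -0.1, 0.0]
finger_gap: 0.0005
finger_force: 0.0
time: 13.7
ee_pos: [0.5056, -0.1108, 0.0556]
eef_rot: [[0.415, 0.91, 0.001], [0.91, -0.415, -0.0], [0.0, 0.001, -1.0]]
ft_force: [0.0, 0.3, 0.3]
finger_gap: 0.0003
finger_force: 0.0
t 13.7 box xy mm [-145.9   -0.8] z 55.6 tool y yaw -24.54 F [0.  0.3 0.3] gap 0.00034312668687102546 ff 0.0
```

```bash
python3 -m jog '[{"delta_pos":[0,0.08,0],"spin":0},{"delta_pos":[0,0.08,0],"spin":0},{"delta_pos":[0,0.06,0],"spin":0},{"delta_pos":[0,0,0],"spin":0}]'
python3 - <<'E'
from h import *
rel();p,d=snapshot('scene');X=cloud('scene',d);P=np.load('pose.npz')
L=np.c_[(X[:,:2]-P['o']-[-.0018,.0013])@P['Q'],X[:,2]]
m=(abs(L[:,1])<.024)&(L[:,0]<-.09)&(L[:,0]>-.2)&(L[:,2]>.1)&(L[:,2]<.122);s=L[m];print(s[::3].round(3).tolist())
E
```

```text
time: 14.1
ee_pos: [0.5129, -0.1141, 0.055]
eef_rot: [[0.415, 0.91, 0.0], [0.91, -0.415, -0.0], [0.0, 0.0, -1.0]]
ft_force: [-0.3, 0.4, 0.1]
finger_gap: 0.0005
finger_force: 0.0
t 14.1 box xy mm [-137.9   -0.8] z 55.0 tool y yaw -24.53 F [-0.3  0.4  0.1] gap 0.0005157327114395817 ff 0.0
[[-0.119, 0.009, 0.116], [-0.117, 0.019, 0.115], [-0.122, 0.012, 0.115], [-0.131, 0.007, 0.118], [-0.127, 0.018, 0.116], [-0.131, 0.01, 0.115], [-0.143, 0.008, 0.12], [-0.123, 0.023, 0.112], [-0.126, 0.014, 0.111], [-0.136, 0.011, 0.114], [-0.146, 0.007, 0.118], [-0.149, -0.002, 0.117], [-0.119, 0.02, 0.106], [-0.125, 0.013, 0.107], [-0.134, 0.009, 0.11], [-0.152, 0.011, 0.118], [-0.15, -0.001, 0.114], [-0.124, 0.023, 0.106], [-0.124, 0.013, 0.103], [-0.134, 0.009, 0.106], [-0.152, 0.011, 0.115], [-0.153, 0.001, 0.113], [-0.126, 0.017, 0.101], [-0.135, 0.009, 0.103], [-0.15, 0.009, 0.11], [-0.152, -0.0, 0.108], [-0.128, 0.022, 0.1], [-0.152, 0.011, 0.108], [-0.149, -0.003, 0.103], [-0.146, 0.01, 0.102], [-0.15, 0.001, 0.101], [-0.153, 0.007, 0.101]]
```

Paddle is at about -120 mm, close to home. I'll keep nudging until the end stop pushes back.

```bash
python3 -m jog '[{"delta_pos":[0,0.05,0],"spin":0},{"delta_pos":[0,0.04,0],"spin":0},{"delta_pos":[0,0.03,0],"spin":0},{"delta_pos":[0,0,0],"spin":0}]'
python3 -m jog '[{"delta_pos":[0,0.03,0],"spin":0},{"delta_pos":[0,0.03,0],"spin":0},{"delta_pos":[0,0,0],"spin":0}]'
python3 -c "
from h import *
rel()"
```

```text
time: 14.55
ee_pos: [0.5162, -0.1156, 0.0549]
eef_rot: [[0.415, 0.91, -0.003], [0.91, -0.415, 0.001], [-0.0, -0.003, -1.0]]
ft_force: [-8.9, 2.3, 6.3]
finger_gap: 0.0006
finger_force: 4.9
time: 14.85
ee_pos: [0.5161, -0.1155, 0.0548]
eef_rot: [[0.415, 0.91, -0.008], [0.91, -0.415, 0.003], [-0.001, -0.009, -1.0]]
ft_force: [-28.8, 11.2, 19.5]
finger_gap: 0.0005
finger_force: 15.5
t 14.85 box xy mm [-134.4   -0.8] z 54.8 tool y yaw -24.51 F [-28.8  11.2  19.5] gap 0.0005451043828267646 ff 15.476651787757874
```

Firm stop at about 31 N with no further travel. I'll back off, lift and verify.

```bash
python3 -m jog '[{"delta_pos":[0,-0.2,0],"spin":0},{"delta_pos":[0,-0.6,0],"spin":0},{"delta_pos":[0,-0.6,0],"spin":0},{"delta_pos":[0,-0.4,-0.6],"spin":0},{"delta_pos":[0,-0.3,-1],"spin":0},{"delta_pos":[0,-0.3,-1],"spin":0},{"delta_pos":[0,0,0],"spin":0},{"delta_pos":[0,0,0],"spin":0}]'
python3 - <<'E'
from h import *
rel();p=lever();P=np.load('pose.npz')
for cam in ['scene','top']:
    q,d=snapshot(cam);X=cloud(cam,d)
    L=np.c_[(X[:,:2]-P['o']-[-.0018,.0013])@P['Q'],X[:,2]]
    s=L[(abs(L[:,1])<.024)&(L[:,0]<-.09)&(L[:,0]>-.2)&(L[:,2]>.108)&(L[:,2]<.122)];print(cam,len(s),s.mean(0) if len(s) else '')
a=cv2.cvtColor(p,cv2.COLOR_RGB2BGR)[160:260,240:380];cv2.imwrite('pics/s5.png',cv2.resize(a,(700,500),interpolation=cv2.INTER_CUBIC))
E
```

```text
time: 15.65
ee_pos: [0.4323, -0.0772, 0.1593]
eef_rot: [[0.415, 0.91, 0.002], [0.91, -0.415, -0.001], [0.0, 0.002, -1.0]]
ft_force: [-0.2, -0.2, 0.0]
finger_gap: 0.0006
finger_force: 0.0
t 15.65 box xy mm [-226.6   -0.6] z 159.3 tool y yaw -24.53 F [-0.2 -0.2  0. ] gap 0.0005992509606326045 ff 0.0
blade a histogram (array([ 0,  0,  0,  0,  0,  0,  0,  0, 75, 14,  0,  0]), array([-90, -75, -60, -45, -30, -15,   0,  15,  30,  45,  60,  75,  90]))
scene 49 [-0.12172542  0.00137941  0.11386551]
top 12 [-0.11664527  0.01823569  0.1159896 ]
```

View pics/s5.png

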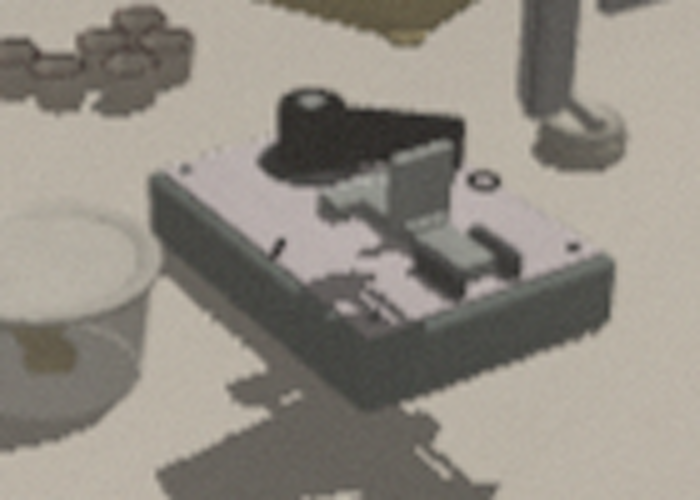

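The lever is at OFF (blade end near (460,150)). The paddle is back at (420,185), matching its starting position in depth, and nothing is being touched. Handing in.

```bash
python3 -c "
from workcell import *
print(hand_in())"
```

```text
the job is handed in; nothing more can be done
None
```

The bag sealer is isolated and the job is handed in: the slide was pulled fully out, the lever snapped over to off (on the second try, as the first pass went over the blade), and the slide was pushed home to lock it, with the tub, timer and tongs not touched.

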